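# Put away the hip trial heads and pin down the lid

### The arm

A 7-joint arm with a two-finger parallel gripper is mounted at the origin on the work surface. World frame = base frame: x ahead of the robot, y to its left, z up, the work surface at z = 0. Lengths are in m, angles in rad, forces in N, time in s.
With the tool pointing down it reaches from about 0.35 to 0.9 m from the base axis. Payload 8.1 kg.
Tool frame: the origin (TCP) lies midway between the tips of the shut fingers; the grasp point (between the pads) lies 19 mm behind it; z points along the fingers, y is the direction in which the jaws open and shut (so a half turn about z gives the same grasp; the last joint's range is limited). The gripper opens to 92 mm and grips with 3 to 60 N. Pads are 19 mm wide; open, the fingers measure 130 mm over their backs; the gripper's body (75 mm by 190 mm) begins 47 mm behind the grasp point.
Start: joints at [-1.261, 0.434, 0.025, 1.573, -0.012, 1.134, -0.075], TCP at [0.251, 0.573, 0.227] pointing down, gripper open.
Joint ranges: [-2.62, 2.62], [-0.44, 2.09], [-1.27, 1.32], [0.08, 2.57], [-1.32, 4.46], [0.12, 2], [-2.74, 2.74]. Speed limits (rad/s): [2.22, 2.22, 3.01, 3.01, 3.14, 3.14, 3.14].

### API

Orientations are given as a rotation vector (axis times angle).
In Python, from rig import arm, optics, job gives the robot as it stands.
- The arm moves only by the shell command python3 -m crank 'ROWS' [FORCE]. ROWS is JSON, a list that holds one entry, the list of rows, each a list of 7 numbers: the turn, a rotation vector about the tool's x, y, z in rad, then the shift along the tool's x, y, z in cm, then the gripper's target within -1 to 1 (fully open at 1, half-way at 0, shut at -1). A call has 1 to 12 rows; each row is the pose to reach, as a shift and turn from the pose commanded when the call began, along the tool's axes at that moment; what a row does not reach only later rows make up. A row lasts 1/12 s, in which the tool goes at most 41.7 mm and 7.16 degrees, less where a joint would pass 70% of its speed; a pose out of reach is approached as far as the arm can. A call with a gripper value outside its range is refused whole. The fingers move at their own pace and stop on an object; FORCE is the grip in N (left out, the last holds). Time passes only in rows, so rows that repeat a pose let the fingers close. It gives the time, the measured TCP pose, the force and the opening at its end, in the units of the state.
- arm.state(): the state, without advancing time (a new reading comes with each control period).
- optics.grab_frame(name): name is "scene" or "top" or "wrist"; returns a dict with "color" (480x640x3 uint8, blue, green, red), "z_map" (480x640 float32, m along the optical axis (not along the pixel's ray), 0 where there is no reading), "fx", "fy", "cx", "cy" (pixels), "k1" (the pictures are not rectified: a ray, as slopes to the right and down, at radius r is drawn at 1 + k1 r^2 times it, then the intrinsics apply), "rvec" (rotation vector, rad) and "tvec" (3), from world to camera coordinates, as OpenCV has them. Camera axes: x right, y down, z forward; pixel columns grow to the right and rows downward; lengths in m; the calibration is good to about 2 mm. A picture is of the moment at which its call begins.
- job.sign_off(): hands the job in, once; it reports no verdict.
Trained networks look in the newest picture that a camera, given by its name, has taken for a name from the list of things; names that differ only in an ending like _2 or _b are one class to them, and where a whole thing is asked for, a point or a joint stands for the part that bears it (a point fixed in the world has none). Each returns a list of dicts, best first, with "score" (0 to 1); they miss things now and then, are a little off and sometimes report something else, mostly with a low value. They report only what shows in the picture. A call takes as long as a camera call. They do not tell look-alikes from the thing itself.
- optics.search_frame(camera, target): "box" ([left, top, right, bottom] in pixels, round what is visible of it).
The state is a dict: "t": time; "joint_pos": joint angles; "joint_vel": joint speeds; "joint_torque": joint torques, N m; "tool_pos": TCP position; "tcp_rot": TCP orientation; "wrist_force": force on the tool from outside, world axes, zero at the start; "torque": the same for the moment, N m; "opening": opening from 0.0 (shut) to 1.0 (fully open).
Only numpy, scipy, OpenCV 4.12 (cv2) and the standard library are available. Lean on these libraries where they do the work, as an engineer would, in place of code of your own. Each camera call takes 0.05 s, during which the arm holds its last target. There are 200 camera calls.

### The job

Put the three plastic trial heads away, each standing upright in the open case of its own colour, and leave the bare steel head where it stands. When all three are in, close the blue case with the blue lid: both holes over its dowel pins, lid flat down on the rim.

Things in the scene. Friction and masses are not known exactly. Their poses are not given: they have to be found in the camera images.
- yellow_head_center (a point): Loose yellow plastic trial head (ball of a hip joint), round, upright, 40 mm tall, about 60 g: flat foot 28 mm across, straight-sided band 32 mm in diameter from 16 to 30 mm above the foot, domed top. Point: its centre, 20 mm above the foot; z up, yaw means nothing.
- red_head_center (a point): Loose red plastic trial head (ball of a hip joint), round, upright, 40 mm tall, about 60 g: flat foot 28 mm across, straight-sided band 36 mm in diameter from 16 to 30 mm above the foot, domed top. Point: its centre, 20 mm above the foot; z up, yaw means nothing.
- blue_head_center (a point): Loose blue plastic trial head (ball of a hip joint), round, upright, 40 mm tall, about 60 g: flat foot 28 mm across, straight-sided band 40 mm in diameter from 16 to 30 mm above the foot, domed top. Point: its centre, 20 mm above the foot; z up, yaw means nothing.
- steel_head_center (a point): Bystander: a bare steel head of the same shape (36 mm diameter, 40 mm tall) standing among the plastic ones; leave it alone. Point: its centre, 20 mm above its foot.
- yellow_case: Fixed open aluminium case, yellow bands and floor: 84 mm along x, 130 along y, 52 high, walls and floor 5 thick (inside 74 x 120). Origin: centre of underside, on the table; z up.
- red_case: Fixed open aluminium case, red bands and floor: 84 mm along x, 130 along y, 52 high, walls and floor 5 thick (inside 74 x 120). Origin: centre of underside, on the table; z up.
- blue_case: Fixed open aluminium case, blue bands and floor: 84 mm along x, 130 along y, 52 high, walls and floor 5 thick (inside 74 x 120). Origin: centre of underside, on the table; z up. The only one with pins: end lugs flush with the rim (176 mm overall) carry upright pins at y = +-76 mm, x = 0, 6 mm in diameter, rising 14 mm above the rim, last 3 mm tapered.
- lid_grip (a point): Loose blue lid, flat on the table, 160 g: plate 84 mm (x) by 176 (y) by 5, through holes 9 mm in diameter at y = +-76, x = 0 (fits either way round). Black upright grip on its middle: 12 mm thick (x), 70 long (y), from 5 to 41 mm above the underside. Point: in the grip, 25 mm above the underside; z up. Seated, the underside lies on the case's rim.
Things that resemble listed ones, but are neither listed nor needed, are in the scene too. What is meant by the part that bears red_head_center is not green, and is the smaller of those in its own colour.

How it is judged:
On the way, in this order (a step that is already met when the one before it is completed fails the run):
1. all three plastic heads stand upright in the cases of their own colours (angle between each of yellow_head_center, red_head_center, blue_head_center's own z axis and vertical below 0.2 rad and z of yellow_head_center in the frame of yellow_case between 0.02 and 0.03 m and x of yellow_head_center in the frame of yellow_case between -0.037 and 0.037 m and y of yellow_head_center in the frame of yellow_case between -0.06 and 0.06 m and z of red_head_center in the frame of red_case between 0.02 and 0.03 m and x of red_head_center in the frame of red_case between -0.037 and 0.037 m and y of red_head_center in the frame of red_case between -0.06 and 0.06 m and z of blue_head_center in the frame of blue_case between 0.02 and 0.03 m and x of blue_head_center in the frame of blue_case between -0.037 and 0.037 m and y of blue_head_center in the frame of blue_case between -0.06 and 0.06 m), for 0.2 s.
2. the lid is seated on the pins of the blue case (horizontal distance between lid_grip and blue_case below 0.005 m and angle between the y axis of lid_grip and the y axis of blue_case, either way round below 0.06 rad and angle between lid_grip's own z axis and vertical below 0.04 rad and z of lid_grip in the frame of blue_case between 0.074 and 0.08 m), for 0.2 s.
At the end, for the whole second after the job is handed in: Each plastic head stands upright (within 0.2 rad) on the floor of the case of its own colour, anywhere inside; the lid lies flat on the rim of the blue case (within 3 mm in height, 5 mm sideways, 0.06 rad in yaw, 0.04 rad in tilt) with both pins through its holes; heads and lid are at rest (all of step 1 and all of step 2 and linear speed of each of yellow_head, red_head, blue_head, lid below 0.02 m/s); the robot touches nothing.
It fails at once if the bare steel head is moved by more than 20 mm (distance of steel_head_center from where it was at the start of the episode above 0.02 m).
It also fails if it takes over 106 s, if anything falls off the work surface, if the arm or the gripper's body presses on something with over 40 N, if the wrist force passes 120 N, or if a joint passes its speed limit or range.

## Working session

There is one attempt and no reset: what is moved stays moved. The work goes in short steps, Python scripts to look and compute and a shell command to move; the robot and the scene stay as the last step left them, time stands still between calls to the robot, and variables do not carry over. Pictures are saved under pics/ and viewed, about 12 in all and at most 16, crops included, and the job is handed in when it is done.

```bash
mkdir -p pics; cat > h.py <<'E'
import numpy as np, cv2
from scipy.spatial.transform import Rotation as R
from rig import arm, optics, job
def world(f,u,v,z=None):
    """pixel -> world; z=None uses the depth map, else intersects plane world z."""
    x=np.array([(u-f["cx"])/f["fx"],(v-f["cy"])/f["fy"]]);s=x.copy()
    for _ in range(20): s=x/(1+f["k1"]*(s@s))
    Rm=R.from_rotvec(np.ravel(f["rvec"])).as_matrix();t=np.ravel(f["tvec"])
    ray=np.array([*s,1]);c=-Rm.T@t;d=Rm.T@ray
    k=f["z_map"][int(round(v)),int(round(u))] if z is None else (z-c[2])/d[2]
    return c+k*d
def cloud(f,step=1):
    v,u=np.mgrid[0:480:step,0:640:step]
    x=np.stack([(u-f["cx"])/f["fx"],(v-f["cy"])/f["fy"]],-1);s=x.copy()
    for _ in range(20): s=x/(1+f["k1"]*(s**2).sum(-1,keepdims=True))
    z=f["z_map"][::step,::step]
    P=np.concatenate([s,np.ones_like(s[...,:1])],-1)*z[...,None]
    Rm=R.from_rotvec(np.ravel(f["rvec"])).as_matrix();t=np.ravel(f["tvec"])
    W=(P-t)@Rm; W[z==0]=np.nan
    return W
def totool(p):
    s=arm.state();return R.from_rotvec(s["tcp_rot"]).inv().apply(np.array(p)-s["tool_pos"])*100
E
python3 - <<'E'
from h import *
s=arm.state();print(s["t"],s["tool_pos"],R.from_rotvec(s["tcp_rot"]).as_matrix().round(3).tolist(),s["opening"])
for c in("top","scene"):
    f=optics.grab_frame(c);cv2.imwrite(f"pics/{c}0.png",f["color"]);np.savez(f"{c}0.npz",**f)
    if c=="top" or 1:
        for n in ["yellow_head_center","red_head_center","blue_head_center","steel_head_center","yellow_case","red_case","blue_case","lid_grip"]:
            for d in optics.search_frame(c,n)[:3]:
                b=d["box"];print(c,n,round(d["score"],2),np.round(b),world(f,(b[0]+b[2])/2,(b[1]+b[3])/2).round(3))
E
```

```text
0.0 [0.25059474 0.57201786 0.22595135] [[-0.916, 0.401, -0.0], [0.401, 0.916, -0.001], [-0.0, -0.002, -1.0]] 0.9987179399422124
top yellow_head_center 0.47 [497. 269. 518. 284.] [ 0.434 -0.333  0.042]
top red_head_center 0.87 [149. 250. 168. 272.] [0.463 0.349 0.038]
top red_head_center 0.87 [171. 294. 193. 313.] [0.382 0.3   0.04 ]
top red_head_center 0.84 [106. 216. 141. 240.] [0.527 0.412 0.054]
top blue_head_center 0.72 [440. 270. 460. 286.] [ 0.432 -0.221  0.04 ]
top steel_head_center 0.68 [207. 262. 225. 281.] [0.443 0.235 0.046]
top red_case 0.92 [295. 160. 367. 215.] [0.617 0.01  0.006]
top blue_case 0.85 [161. 166. 255. 212.] [0.613 0.26  0.007]
top blue_case 0.66 [291. 161. 366. 215.] [0.616 0.015 0.005]
top lid_grip 0.86 [262. 249. 355. 299.] [0.439 0.055 0.041]
scene yellow_head_center 0.83 [160. 336. 179. 355.] [ 0.446 -0.345  0.039]
scene red_head_center 0.59 [406. 160. 424. 183.] [0.544 0.404 0.046]
scene red_head_center 0.51 [335. 160. 349. 177.] [0.387 0.289 0.039]
scene red_head_center 0.48 [371. 166. 379. 182.] [0.465 0.334 0.036]
scene blue_head_center 0.72 [204. 300. 219. 314.] [ 0.442 -0.225  0.04 ]
scene steel_head_center 0.67 [342. 186. 351. 207.] [0.455 0.226 0.031]
scene yellow_case 0.72 [226. 312. 303. 390.] [ 0.59  -0.214  0.007]
scene yellow_case 0.5 [368. 191. 431. 252.] [0.6   0.261 0.011]
scene red_case 0.95 [306. 250. 374. 317.] [0.603 0.021 0.008]
scene blue_case 0.75 [370. 190. 432. 252.] [0.599 0.27  0.005]
scene lid_grip 0.87 [263. 209. 334. 269.] [0.443 0.053 0.01 ]
```

View pics/top0.png

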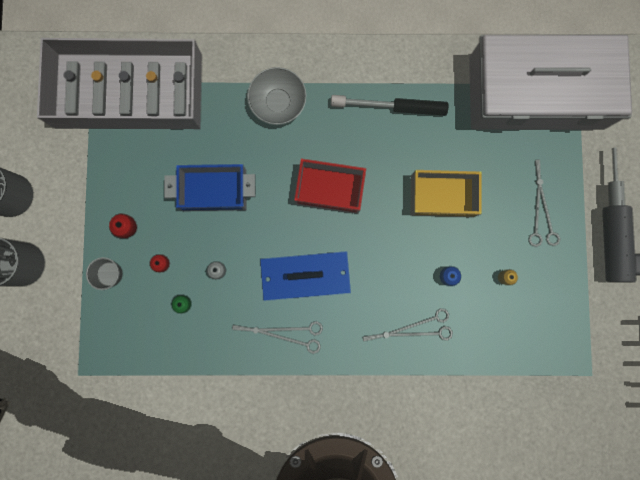

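View pics/scene0.png

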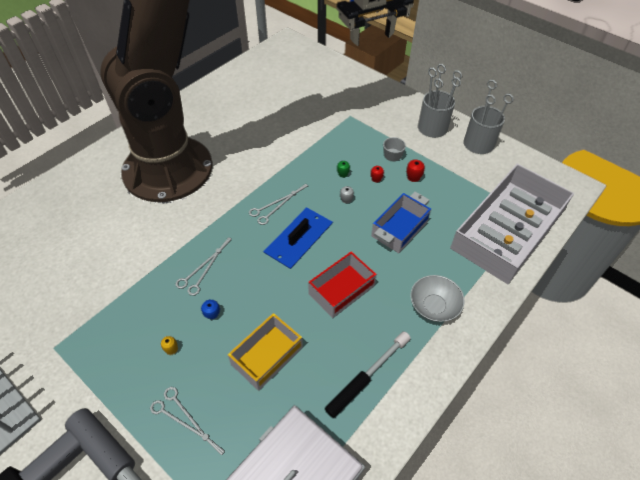

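The top view shows the following:
- **Red-head candidates:** large red (122,225), small red (159,263) and green (181,303). By the description it's the small red one at (159,263).
- **Other heads:** steel (216,270), blue (451,276), yellow (510,277).
- **Lid:** (305,275).
- **Cases:** blue (210,187), red (331,186), yellow (447,193).

Next I'll measure them from the depth clouds.

```bash
python3 - <<'E'
from h import *
T=dict(np.load("top0.npz"));S=dict(np.load("scene0.npz"))
hsv=cv2.cvtColor(T["color"],cv2.COLOR_BGR2HSV)
WT,WS=cloud(T),cloud(S);ALL=np.concatenate([WT.reshape(-1,3),WS.reshape(-1,3)])
for n,(u,v) in dict(red=(159,263),bigred=(122,225),green=(181,303),steel=(216,270),blue=(451,276),yellow=(510,277)).items():
    c=world(T,u,v,.03)[:2]
    out=[]
    for W in(WT,WS):
        P=W.reshape(-1,3);P=P[(np.hypot(*(P[:,:2]-c).T)<.035)&(P[:,2]>.012)]
        m=np.c_[P,np.ones(len(P))]
        q=np.linalg.lstsq(np.c_[2*P[:,:2],np.ones(len(P))],(P[:,:2]**2).sum(1),rcond=None)[0] if len(P)>5 else [0,0]
        out.append((len(P),np.nanmedian(P,0).round(3),(P[:,:2].max(0)+P[:,:2].min(0)).round(3)/2,np.ptp(P[:,:2],axis=0).round(3),P[:,2].max().round(3)))
    print(n,c.round(3),*out)
for n,(u,v),lo,hi in [("bluecase",(210,187),.044,.06),("redcase",(331,186),.044,.06),("yelcase",(447,193),.044,.06),("lid",(305,275),.002,.012),("grip",(305,275),.03,.06)]:
    c=world(T,u,v,.03)[:2]
    for W in(WT,WS):
        P=W.reshape(-1,3);P=P[(np.hypot(*(P[:,:2]-c).T)<.11)&(P[:,2]>lo)&(P[:,2]<hi)]
        if len(P)<10: print(n,len(P));continue
        (x,y),(w,h),a=cv2.minAreaRect((P[:,:2]*1000).astype(np.float32));print(n,len(P),round(x,1),round(y,1),round(w,1),round(h,1),round(a,1),np.median(P[:,2]).round(4))
c=cv2.resize(T["color"][200:330,85:245],None,fx=4,fy=4,interpolation=cv2.INTER_CUBIC);cv2.imwrite("pics/crop1.png",c)
E
```

```text
red [0.46  0.349] (309, array([0.46 , 0.347, 0.038]), array([0.4615, 0.3505]), array([0.034, 0.038]), np.float64(0.045)) (163, array([0.463, 0.341, 0.036]), array([0.4595, 0.346 ]), array([0.035, 0.038]), np.float64(0.047))
bigred [0.536 0.424] (525, array([0.533, 0.417, 0.05 ]), array([0.5345, 0.4215]), array([0.046, 0.044]), np.float64(0.06)) (300, array([0.538, 0.409, 0.047]), array([0.5335, 0.4175]), array([0.045, 0.045]), np.float64(0.059))
green [0.382 0.304] (288, array([0.382, 0.301, 0.038]), array([0.381 , 0.3045]), array([0.033, 0.036]), np.float64(0.046)) (162, array([0.384, 0.296, 0.037]), array([0.379 , 0.3025]), array([0.036, 0.034]), np.float64(0.047))
steel [0.447 0.237] (277, array([0.447, 0.235, 0.038]), array([0.4475, 0.2375]), array([0.034, 0.035]), np.float64(0.046)) (172, array([0.45 , 0.229, 0.037]), array([0.4465, 0.2335]), array([0.034, 0.033]), np.float64(0.046))
blue [ 0.436 -0.226] (345, array([ 0.437, -0.222,  0.038]), array([ 0.4365, -0.2245]), array([0.037, 0.038]), np.float64(0.044)) (282, array([ 0.442, -0.229,  0.038]), array([ 0.438, -0.227]), array([0.039, 0.038]), np.float64(0.045))
yellow [ 0.434 -0.342] (240, array([ 0.436, -0.335,  0.037]), array([ 0.435 , -0.3395]), array([0.03 , 0.031]), np.float64(0.045)) (226, array([ 0.441, -0.344,  0.037]), array([ 0.4355, -0.343 ]), array([0.03, 0.03]), np.float64(0.046))
bluecase 1209 611.6 248.6 84.8 176.4 0.8 0.0525
bluecase 812 609.2 248.1 86.6 180.6 1.2 0.0532
redcase 649 615.7 12.7 130.2 85.6 81.5 0.0526
redcase 649 613.1 11.8 132.7 88.2 81.8 0.0526
yelcase 735 600.6 -218.5 131.6 85.3 88.4 0.0523
yelcase 751 600.3 -218.1 131.6 86.8 88.7 0.053
lid 5637 437.0 62.4 218.0 218.3 0.3 0.0047
lid 3666 437.5 61.9 218.5 217.7 89.9 0.0052
grip 220 437.5 62.5 12.1 68.8 4.9 0.0414
grip 169 434.9 60.8 14.0 71.4 6.2 0.0414
```

View pics/crop1.png

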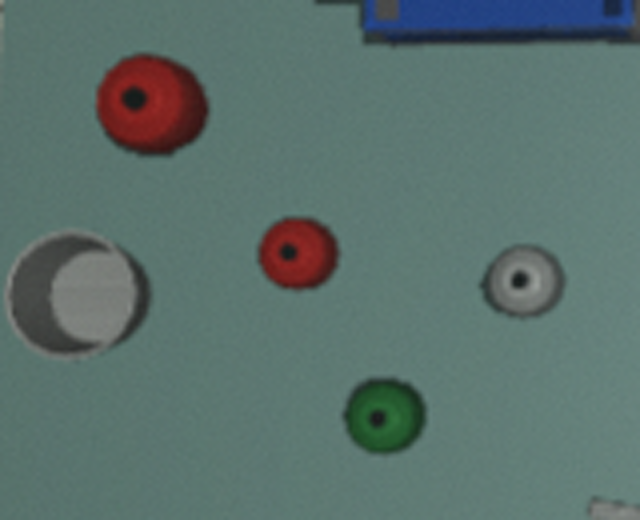

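The crop confirms it: the small red head at (159,263) is clearly smaller than the other red one (122,225), and green (181,303) is ruled out. I'll check the cup height beside it while making the first approach, staying high.

```bash
python3 - <<'E'
from h import *
W=cloud(dict(np.load("top0.npz")));P=W[255:292,85:122].reshape(-1,3);P=P[P[:,2]>.02];print("cup",np.nanmax(P,0),np.nanmin(P,0))
E
python3 -m crank '[[[0,0,-0.12,-4,-2,0,1],[0,0,-0.24,-8,-4,0,1],[0,0,-0.36,-12,-6,0,1],[0,0,-0.412,-16,-8,2,1],[0,0,-0.412,-20,-9,3,1],[0,0,-0.412,-24,-10.5,5,1],[0,0,-0.412,-28.2,-12.1,7,1],[0,0,-0.412,-28.2,-12.1,7,1],[0,0,-0.412,-28.2,-12.1,7,1]]]' 15
python3 - <<'E'
from h import *
f=optics.grab_frame("wrist");cv2.imwrite("pics/w1.png",f["color"])
s=arm.state();print(s["t"],s["tool_pos"],R.from_rotvec(s["tcp_rot"]).as_matrix().round(3).tolist())
for d in optics.search_frame("wrist","red_head_center"):
    b=d["box"];print(d,world(f,(b[0]+b[2])/2,(b[1]+b[3])/2,.025).round(4))
E
```

```text
cup [0.4715913  0.4869497  0.04625991] [0.40750578 0.42452501 0.02000391]
t: 1.65
tool_pos: [0.4648, 0.3412, 0.1544]
tcp_rot: [-0.016, -3.142, 0.008]
wrist_force: [-0.2, -0.1, -0.3]
opening: 1.002
1.7 [0.4626608  0.34459802 0.15547972] [[-1.0, 0.007, -0.001], [0.007, 1.0, -0.003], [0.001, -0.003, -1.0]]
{'box': [237.9, 68.8, 297.6, 126.9], 'score': 0.88} [0.3813 0.3043 0.025 ]
{'box': [404.6, 279.9, 445.5, 334.9], 'score': 0.75} [0.5295 0.4132 0.025 ]
{'box': [312.0, 190.0, 368.5, 241.1], 'score': 0.7} [0.4597 0.3508 0.025 ]
```

View pics/w1.png

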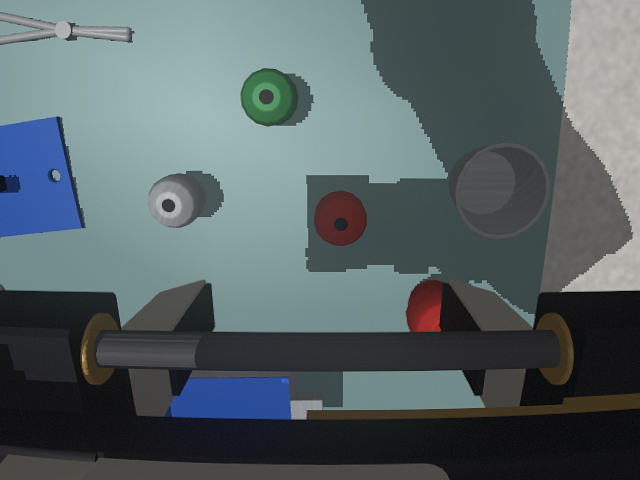

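The wrist view shows the small red head at (340,217), which gives (0.460, 0.350) and agrees with the other cameras. Steel is at (176,200), clear of the finger path. I'll descend and grasp.

```bash
python3 -m crank '[[[0,0,0,0,0.1,4,1],[0,0,0,0,0.1,8,1],[0,0,0,0,0.1,11,1],[0,0,0,0,0.1,13,1],[0,0,0,0,0.1,14.5,1],[0,0,0,0,0.1,14.8,1],[0,0,0,0,0.1,14.8,1],[0,0,0,0,0.1,14.8,-1],[0,0,0,0,0.1,14.8,-1],[0,0,0,0,0.1,14.8,-1],[0,0,0,0,0.1,14.8,-1],[0,0,0,0,0.1,14.8,-1]]]' 15
python3 -m crank '[[[0,0,0,0,0,0,-1],[0,0,0,0,0,0,-1],[0,0,0,0,0,-2,-1],[0,0,0,0,0,-5,-1],[0,0,0,0,0,-9,-1],[0,0,0,0,0,-11,-1],[0,0,0,0,0,-11,-1]]]'
```

```text
t: 2.75
tool_pos: [0.4609, 0.3498, 0.0095]
tcp_rot: [0.002, 3.141, 0.001]
wrist_force: [-0.6, 0.3, 0.3]
opening: 0.687
t: 3.33
tool_pos: [0.4629, 0.3514, 0.1238]
tcp_rot: [0.002, 3.136, 0.008]
wrist_force: [0.2, 0.3, 0.8]
opening: 0.176
```

The fingers are slower than I allowed for, so they hadn't closed before the lift. I'll check the head.

```bash
python3 -m crank '[[[0,0,0,0,0,0,1],[0,0,0,0,0,0,1],[0,0,0,0,0,-1,1],[0,0,0,0,0,-2,1],[0,0,0,0,0,-3,1],[0,0,0,0,0,-3,1],[0,0,0,0,0,-3,1],[0,0,0,0,0,-3,1],[0,0,0,0,0,-3,1],[0,0,0,0,0,-3,1],[0,0,0,0,0,-3,1]]]' 15
python3 - <<'E'
from h import *
f=optics.grab_frame("wrist");cv2.imwrite("pics/w2.png",f["color"])
s=arm.state();print(s["t"],s["tool_pos"],s["opening"])
for d in optics.search_frame("wrist","red_head_center"):
    b=d["box"];print(d,world(f,(b[0]+b[2])/2,(b[1]+b[3])/2,.025).round(4))
E
```

```text
t: 4.25
tool_pos: [0.4603, 0.3494, 0.1484]
tcp_rot: [-0.001, -3.141, 0.001]
wrist_force: [0.3, -0.3, 0.6]
opening: 0.928
4.3 [0.46035738 0.34939681 0.14843189] 0.9689577034751445
{'box': [392.3, 290.6, 433.9, 333.7], 'score': 0.96} [0.5253 0.4126 0.025 ]
{'box': [224.6, 74.3, 285.5, 133.5], 'score': 0.8} [0.381  0.3049 0.025 ]
{'box': [301.8, 199.1, 355.0, 250.2], 'score': 0.65} [0.4601 0.3513 0.025 ]
```

View pics/w2.png

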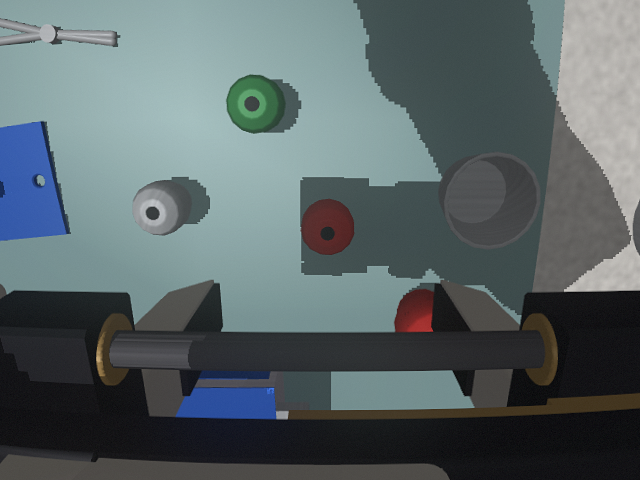

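The red head still stands at (328,226), untouched. I'll retry with the jaws partly closed on the way down and more time to close.

```bash
python3 -m crank '[[[0,0,0,0,0.1,4,0.3],[0,0,0,0,0.1,8,0.3],[0,0,0,0,0.1,11,0.3],[0,0,0,0,0.1,13,0.3],[0,0,0,0,0.1,13.9,0.3],[0,0,0,0,0.1,14.1,-1],[0,0,0,0,0.1,14.1,-1],[0,0,0,0,0.1,14.1,-1],[0,0,0,0,0.1,14.1,-1],[0,0,0,0,0.1,14.1,-1],[0,0,0,0,0.1,14.1,-1],[0,0,0,0,0.1,14.1,-1]]]' 15
python3 -m crank '[[[0,0,0,0,0,0,-1],[0,0,0,0,0,0,-1],[0,0,0,0,0,0,-1]]]'
```

```text
t: 5.35
tool_pos: [0.4614, 0.3512, 0.0092]
tcp_rot: [0.002, 3.14, 0.003]
wrist_force: [-0.9, -0.3, 7.8]
opening: 0.383
t: 5.6
tool_pos: [0.4614, 0.3512, 0.0092]
tcp_rot: [0.001, 3.14, 0.003]
wrist_force: [-0.6, 0.5, 8.2]
opening: 0.382
```

Gripped: opening 0.382 is about 35 mm. Lift and carry it to the red case.

```bash
python3 -m crank '[[[0,0,0,0,0,-3,-1],[0,0,0,0,0,-6,-1],[0,0,0,0,0,-9,-1],[0,0,0,-1,-3,-11,-1],[0,0,0,-3,-7,-11,-1],[0,0,0.05,-5,-11,-11,-1],[0,0,0.1,-6.5,-15,-11,-1],[0,0,0.148,-8.5,-19,-11,-1],[0,0,0.148,-10.5,-23,-11,-1],[0,0,0.148,-12.5,-27,-11,-1],[0,0,0.148,-14,-31,-11,-1],[0,0,0.148,-15.3,-33.9,-11,-1]]]'
python3 -m crank '[[[0,0,0,0,0,0,-1],[0,0,0,0,0,2,-1],[0,0,0,0,0,5,-1],[0,0,0,0,0,8,-1],[0,0,0,0,0,9.5,-1],[0,0,0,0,0,10.2,-1],[0,0,0,0,0,10.4,-1],[0,0,0,0,0,10.4,-1]]]'
```

```text
t: 6.6
tool_pos: [0.6108, 0.0162, 0.1183]
tcp_rot: [0.233, 3.132, 0.0]
wrist_force: [1.5, 0.3, -1.3]
opening: 0.384
t: 7.27
tool_pos: [0.6101, 0.0183, 0.014]
tcp_rot: [-0.234, -3.133, -0.0]
wrist_force: [-0.6, 0.2, -0.7]
opening: 0.383
```

```bash
python3 -m crank '[[[0,0,0,0,0,0,0.25],[0,0,0,0,0,0,0.25],[0,0,0,0,0,0,0.25],[0,0,0,0,0,0,0.25],[0,0,0,0,0,-3,0.25],[0,0,0,0,0,-6,0.25],[0,0,0,0,0,-10,0.25],[0,0,-0.07,0,0,-14,0.25],[0,0,-0.148,0,0,-14,0.3]]]'
python3 - <<'E'
from h import *
f=optics.grab_frame("wrist")
s=arm.state();print(s["t"],s["tool_pos"],s["opening"],totool([.435,-.341,.13]))
for d in optics.search_frame("wrist","red_head_center"):
    b=d["box"];print(d,world(f,(b[0]+b[2])/2,(b[1]+b[3])/2,.03).round(4))
W=cloud(f);P=W.reshape(-1,3);P=P[(abs(P[:,0]-.614)<.05)&(abs(P[:,1]-.012)<.04)&(P[:,2]>.02)&(P[:,2]<.05)];print(len(P),np.median(P,0),P[:,2].max())
E
```

```text
t: 8.02
tool_pos: [0.6147, 0.0184, 0.1622]
tcp_rot: [-0.003, 3.129, 0.002]
wrist_force: [0.9, 0.1, 0.7]
opening: 0.638
8.0667 [0.61332492 0.01823161 0.15886713] 0.6481689931981257 [ 18.15038641 -35.77800523   2.70225723]
{'box': [299.9, 186.1, 351.9, 240.2], 'score': 0.67} [0.6102 0.0188 0.03  ]
4817 [0.61338252 0.01690216 0.04193592] 0.04998959314652232
```

Red is in its case. Now yellow.

```bash
python3 -m crank '[[[0,0,0,2,-4,0,0.3],[0,0,0,4,-7.5,0,0.3],[0,0,0,6,-11,0,0.3],[0,0,0,8,-14.5,0,0.3],[0,0,0,10,-18,0,0.3],[0,0,0,11.5,-21.5,0,0.3],[0,0,0,13,-25,0,0.3],[0,0,0,14.5,-29,0,0.3],[0,0,0,16,-32.5,0,0.3],[0,0,0,17.8,-35.9,0,0.3],[0,0,0,17.8,-35.9,1,0.3],[0,0,0,17.8,-35.9,1,0.3]]]'
python3 - <<'E'
from h import *
f=optics.grab_frame("wrist")
s=arm.state();print(s["t"],s["tool_pos"],s["tcp_rot"],s["opening"])
for d in optics.search_frame("wrist","yellow_head_center"):
    b=d["box"];p=world(f,(b[0]+b[2])/2,(b[1]+b[3])/2,.025);print(d,p.round(4),totool([*p[:2],.0085]))
E
```

```text
t: 9.12
tool_pos: [0.4288, -0.3423, 0.1413]
tcp_rot: [-0.014, -3.138, -0.002]
wrist_force: [-0.1, 1.0, -0.3]
opening: 0.653
9.1667 [ 0.4302981  -0.34037487  0.14188278] [-0.00797956 -3.13838945 -0.00346624] 0.6497927799648208
{'box': [301.4, 213.1, 352.5, 262.2], 'score': 0.75} [ 0.4353 -0.3412  0.025 ] [-0.40478565 -0.1976602  13.39895977]
```

```bash
python3 -m crank '[[[0,0,0,-0.2,0,4,0.3],[0,0,0,-0.2,0,8,0.3],[0,0,0,-0.2,0,11,0.3],[0,0,0,-0.2,0,12.5,0.3],[0,0,0,-0.2,0,13.2,0.3],[0,0,0,-0.2,0,13.2,-1],[0,0,0,-0.2,0,13.2,-1],[0,0,0,-0.2,0,13.2,-1],[0,0,0,-0.2,0,13.2,-1],[0,0,0,-0.2,0,13.2,-1],[0,0,0,-0.2,0,13.2,-1],[0,0,0,-0.2,0,13.2,-1]]]' 15
python3 -m crank '[[[0,0,0,0,0,0,-1],[0,0,0,0,0,0,-1],[0,0,0,0,0,0,-1]]]'
```

```text
t: 10.22
tool_pos: [0.4348, -0.3411, 0.0129]
tcp_rot: [0.002, 3.14, -0.001]
wrist_force: [0.2, 0.7, 7.5]
opening: 0.336
t: 10.47
tool_pos: [0.4348, -0.3411, 0.0129]
tcp_rot: [0.002, 3.14, -0.001]
wrist_force: [0.3, 1.4, 7.0]
opening: 0.338
```

```bash
python3 -m crank '[[[0,0,0,0,0,-1,-1],[0,0,0,0,0,-3,-1],[0,0,0,0,0,-6,-1],[0,0,0,0,0,-9,-1],[0,0,0,-2,2,-11,-1],[0,0,0,-5,4,-11,-1],[0,0,0,-8,6,-11,-1],[0,0,0,-11,8,-11,-1],[0,0,0,-14,10,-11,-1],[0,0,0.026,-16.6,12.3,-11,-1],[0,0,0.026,-16.6,12.3,-11,-1],[0,0,0.026,-16.6,12.3,-11,-1]]]'
python3 - <<'E'
from h import *
f=optics.grab_frame("scene");
s=arm.state();print(s["t"],s["tool_pos"],s["opening"]);cv2.imwrite("pics/s3.png",cv2.resize(f["color"][150:400,130:450],None,fx=2,fy=2))
E
```

```text
t: 11.47
tool_pos: [0.6016, -0.2151, 0.1221]
tcp_rot: [0.035, 3.141, 0.001]
wrist_force: [-0.5, -0.4, -1.1]
opening: 0.342
11.5167 [ 0.60014514 -0.21719597  0.12205281] 0.3407770066255964
```

View pics/s3.png

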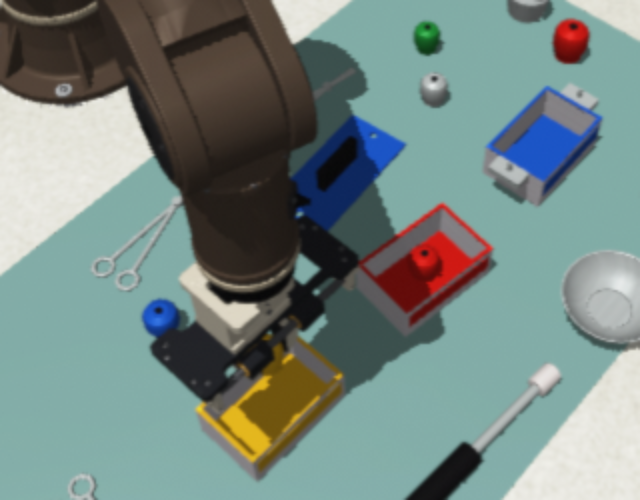

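The red head stands upright in the red case (crop 425,262). The yellow head is off the table, held by the gripper over its case. I'll lower and release it.

```bash
python3 -m crank '[[[0,0,0,0,0,3,-1],[0,0,0,0,0,6,-1],[0,0,0,0,0,8.5,-1],[0,0,0,0,0,10,-1],[0,0,0,0,0,10.4,-1],[0,0,0,0,0,10.4,-1],[0,0,0,0,0,10.4,0.3],[0,0,0,0,0,10.4,0.3],[0,0,0,0,0,10.4,0.3],[0,0,0,0,0,10.4,0.3],[0,0,0,0,0,10.4,0.3]]]'
python3 -m crank '[[[0,0,0,0,0,-3,0.3],[0,0,0,0,0,-6,0.3],[0,0,0,0,0,-10,0.3],[0,0,0,0,0,-13,0.3],[0,0,-0.026,0,0,-13,0.3],[0,0,-0.026,0,0,-13,0.3]]]'
python3 - <<'E'
from h import *
f=optics.grab_frame("wrist")
s=arm.state();print(s["t"],s["tool_pos"],s["opening"],totool([.437,-.226,.13]))
for d in optics.search_frame("wrist","yellow_head_center"):
    b=d["box"];print(d,world(f,(b[0]+b[2])/2,(b[1]+b[3])/2,.03).round(4))
W=cloud(f);P=W.reshape(-1,3);P=P[(abs(P[:,0]-.600)<.03)&(abs(P[:,1]+.218)<.04)&(P[:,2]>.02)&(P[:,2]<.06)];print(len(P),np.median(P,0),P[:,2].max())
E
```

```text
t: 12.43
tool_pos: [0.6002, -0.218, 0.0182]
tcp_rot: [0.042, 3.141, -0.0]
wrist_force: [0.1, -0.4, -0.4]
opening: 0.634
t: 12.93
tool_pos: [0.6014, -0.2183, 0.1501]
tcp_rot: [-0.001, 3.137, -0.002]
wrist_force: [-1.0, -0.6, -1.3]
opening: 0.651
12.9833 [ 0.60024227 -0.21780526  0.14820418] 0.6486876587669953 [16.32572792 -0.83223511  1.80106855]
{'box': [299.1, 194.5, 352.5, 248.3], 'score': 0.89} [ 0.5986 -0.2181  0.03  ]
{'box': [606.1, 0.0, 639.4, 57.6], 'score': 0.75} [ 0.4715 -0.0297  0.03  ]
1937 [ 0.5954878  -0.21862138  0.04370023] 0.04842365551131683
```

Yellow is in. Next is blue, which needs the jaws opened a bit wider.

```bash
python3 -m crank '[[[0,0,0,4,0,0,0.5],[0,0,0,7.5,-0.5,0,0.5],[0,0,0,11,-0.8,0,0.5],[0,0,0,14,-0.8,0,0.5],[0,0,0,16.3,-0.8,0,0.5],[0,0,0,16.3,-0.8,1,0.5],[0,0,0,16.3,-0.8,1,0.5],[0,0,0,16.3,-0.8,1,0.5]]]'
python3 - <<'E'
from h import *
f=optics.grab_frame("wrist")
s=arm.state();print(s["t"],s["tool_pos"],s["tcp_rot"],s["opening"])
for d in optics.search_frame("wrist","blue_head_center"):
    b=d["box"];p=world(f,(b[0]+b[2])/2,(b[1]+b[3])/2,.025);print(d,p.round(4),totool([*p[:2],.0085]))
E
```

```text
t: 13.7
tool_pos: [0.4371, -0.2253, 0.1367]
tcp_rot: [-0.001, -3.14, -0.001]
wrist_force: [0.0, 0.2, -0.4]
opening: 0.751
13.75 [ 0.43771921 -0.22535944  0.13706162] [-6.03559021e-04 -3.14068946e+00 -7.74027583e-04] 0.7489014568571409
{'box': [291.7, 200.9, 355.4, 261.7], 'score': 0.61} [ 0.4381 -0.2264  0.025 ] [-5.10566655e-03 -9.34719997e-02  1.28826038e+01]
```

```bash
python3 -m crank '[[[0,0,0,0,-0.1,4,0.5],[0,0,0,0,-0.1,8,0.5],[0,0,0,0,-0.1,10.5,0.5],[0,0,0,0,-0.1,12,0.5],[0,0,0,0,-0.1,12.8,0.5],[0,0,0,0,-0.1,12.8,-1],[0,0,0,0,-0.1,12.8,-1],[0,0,0,0,-0.1,12.8,-1],[0,0,0,0,-0.1,12.8,-1],[0,0,0,0,-0.1,12.8,-1],[0,0,0,0,-0.1,12.8,-1],[0,0,0,0,-0.1,12.8,-1]]]' 15
python3 -m crank '[[[0,0,0,0,0,0,-1],[0,0,0,0,0,0,-1],[0,0,0,0,0,0,-1]]]'
```

```text
t: 14.8
tool_pos: [0.4379, -0.227, 0.0107]
tcp_rot: [0.001, 3.14, -0.001]
wrist_force: [-0.4, 0.0, 7.5]
opening: 0.427
t: 15.05
tool_pos: [0.4379, -0.227, 0.0107]
tcp_rot: [0.001, 3.14, -0.001]
wrist_force: [-0.1, 0.4, 7.9]
opening: 0.43
```

```bash
python3 -m crank '[[[0,0,0,0,0,-3,-1],[0,0,0,0,0,-7,-1],[0,0,0,0,1,-11,-1],[0,0,0,-1,4,-12,-1],[0,0,0,-2.5,8,-12,-1],[0,0,0,-4,12,-12,-1],[0,0,0,-5.5,16,-12,-1],[0,0,0,-7,20,-12,-1],[0,0,0,-8.5,24,-12,-1],[0,0,0,-10,28,-12,-1],[0,0,0,-11.5,31,-12,-1],[0,0,0,-12.5,34,-12,-1]]]'
python3 -m crank '[[[0,0,0,-1.5,4,0,-1],[0,0,0,-3,8,0,-1],[0,0,-0.017,-4.4,11.5,0,-1],[0,0,-0.017,-4.7,13.5,0,-1],[0,0,-0.017,-4.7,13.5,0,-1],[0,0,-0.017,-4.7,13.5,0,-1]]]'
```

```text
t: 16.05
tool_pos: [0.5634, 0.1167, 0.1301]
tcp_rot: [-0.002, 3.14, 0.002]
wrist_force: [1.6, -0.1, -0.2]
opening: 0.43
t: 16.55
tool_pos: [0.6089, 0.2498, 0.1294]
tcp_rot: [0.03, -3.141, -0.0]
wrist_force: [-0.0, -0.7, -0.7]
opening: 0.428
```

```bash
python3 -m crank '[[[0,0,0,0,0,3,-1],[0,0,0,0,0,6,-1],[0,0,0,0,0,9,-1],[0,0,0,0,0,10.8,-1],[0,0,0,0,0,11.3,-1],[0,0,0,0,0,11.3,-1],[0,0,0,0,0,11.3,0.3],[0,0,0,0,0,11.3,0.3],[0,0,0,0,0,11.3,0.3],[0,0,0,0,0,11.3,0.3],[0,0,0,0,0,11.3,0.3]]]'
python3 -m crank '[[[0,0,0,0,0,-3,0.3],[0,0,0,0,0,-6,0.3],[0,0,0,0,0,-10,0.3],[0,0,0,0,0,-14,0.3],[0,0,0,0,0,-18,0.3],[0,0,0,0,0,-20,0.3],[0,0,0,0,0,-20,0.3],[0,0,0,0,0,-20,0.3]]]'
python3 - <<'E'
from h import *
f=optics.grab_frame("wrist");np.savez("wb.npz",**f)
s=arm.state();print(s["t"],s["tool_pos"],s["tcp_rot"],s["opening"])
cv2.imwrite("pics/w4.png",f["color"])
W=cloud(f)
P=W.reshape(-1,3);Q=P[(abs(P[:,0]-.61)<.1)&(abs(P[:,1]-.2485)<.12)]
print(np.histogram(Q[:,2],bins=np.arange(0,.09,.004)))
for lo,hi in((.047,.058),(.06,.075)):
    p=Q[(Q[:,2]>lo)&(Q[:,2]<hi)]
    if len(p)>4: print(len(p),cv2.minAreaRect((p[:,:2]*1000).astype(np.float32)))
f=optics.grab_frame("top");np.savez("t4.npz",**f)
cv2.imwrite("pics/t4.png",cv2.resize(f["color"][130:330,130:330],None,fx=3,fy=3,interpolation=cv2.INTER_CUBIC))
E
```

```text
t: 17.47
tool_pos: [0.6097, 0.2481, 0.0173]
tcp_rot: [-0.025, 3.141, 0.001]
wrist_force: [-0.4, -0.5, -0.5]
opening: 0.648
t: 18.13
tool_pos: [0.6101, 0.2485, 0.2184]
tcp_rot: [-0.025, 3.139, 0.002]
wrist_force: [-0.7, -0.4, -0.7]
opening: 0.654
18.1833 [0.60923274 0.24815682 0.21665326] [-2.56316397e-02  3.14136313e+00  2.39989039e-04] 0.6494387465295827
(array([35322,  8435,   753,   309,   315,   451,   401,   476,   466,
         736,  1242,  1477,   763,  6412,    25,    36,    82,     4,
           0,     0,     0,     0]), array([0.   , 0.004, 0.008, 0.012, 0.016, 0.02 , 0.024, 0.028, 0.032,
       0.036, 0.04 , 0.044, 0.048, 0.052, 0.056, 0.06 , 0.064, 0.068,
       0.072, 0.076, 0.08 , 0.084, 0.088]))
7424 ((611.7098999023438, 249.16136169433594), (85.13508605957031, 176.28611755371094), 0.8134109377861023)
122 ((611.4935302734375, 249.75677490234375), (5.604724884033203, 157.72805786132812), 1.1296882629394531)
```

View pics/w4.png

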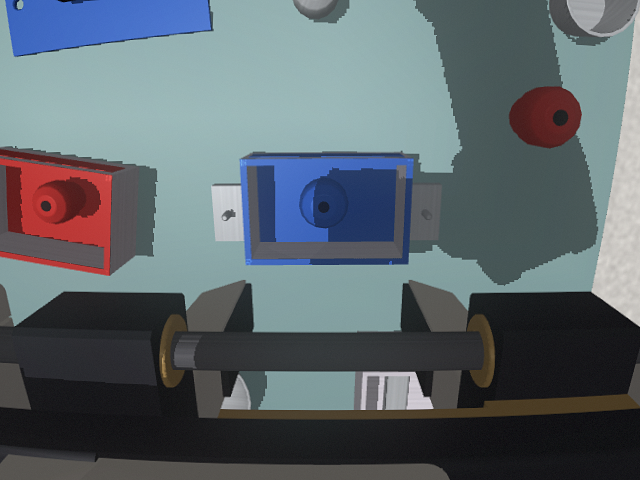

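All three heads are in. The blue head is upright at (323,203) and the pins are at (228,215) and (428,214). The wrist view puts the blue case at (0.6117, 0.2492) with a yaw of about 1°. Now the lid.

```bash
python3 -m crank '[[[0,0,0,2.5,-3,0,0.3],[0,0,0,5,-6,0,0.3],[0,0,0,7.5,-9,0,0.3],[0,0,0,10,-12,0,0.3],[0,0,0,12.5,-15,0,0.3],[0,0,0.017,15,-17,0,0.3],[0,0,0.017,17.2,-18.6,0,0.3],[0,0,0.017,17.2,-18.6,0,0.3],[0,0,0.017,17.2,-18.6,0,0.3],[0,0,0.017,17.2,-18.6,0,0.3]]]'
python3 - <<'E'
from h import *
f=optics.grab_frame("wrist");np.savez("wl.npz",**f)
s=arm.state();print(s["t"],s["tool_pos"],s["tcp_rot"],s["joint_pos"])
W=cloud(f)
hsv=cv2.cvtColor(f["color"],cv2.COLOR_BGR2HSV)
near=np.hypot(W[...,0]-.437,W[...,1]-.0625)<.11
for m in (near&(W[...,2]>.03)&(W[...,2]<.055), near&(W[...,2]<.02)&(hsv[...,0]>100)&(hsv[...,0]<130)&(hsv[...,1]>120)):
    m=cv2.morphologyEx(m.astype(np.uint8),cv2.MORPH_OPEN,np.ones((3,3)))>0
    p=W[m];print(len(p),np.median(p,0).round(4),cv2.minAreaRect((p[:,:2]*1000).astype(np.float32)))
E
```

```text
t: 19.07
tool_pos: [0.4405, 0.0598, 0.2161]
tcp_rot: [-0.001, -3.141, 0.0]
wrist_force: [0.0, 1.2, 0.5]
opening: 0.648
19.1167 [0.44089042 0.06010346 0.21618652] [-2.93035617e-05 -3.14093586e+00 -1.82587622e-05] [-0.32563052  0.15091062  0.07978261  2.00764088 -0.01459341  0.98419718
  1.33211275]
1492 [0.4363 0.0621 0.0418] ((437.6898498535156, 61.951744079589844), (12.728020668029785, 69.69589233398438), 5.166107177734375)
17148 [0.4318 0.0628 0.0061] ((437.7276916503906, 62.30488586425781), (84.60176086425781, 178.4221649169922), 5.002518653869629)
```

```bash
python3 -m crank '[[[0,0,0.12,0.1,0.1,0,0],[0,0,0.24,0.2,0.2,1,0],[0,0,0.36,0.3,0.2,2,-0.2],[0,0,0.48,0.3,0.2,3,-0.3],[0,0,0.6,0.3,0.2,4,-0.3],[0,0,0.72,0.3,0.2,5,-0.3],[0,0,0.84,0.3,0.2,6,-0.3],[0,0,0.96,0.3,0.2,7,-0.3],[0,0,1.08,0.3,0.2,8,-0.3],[0,0,1.2,0.3,0.2,9,-0.3],[0,0,1.32,0.3,0.2,10,-0.3],[0,0,1.44,0.3,0.2,10,-0.3]]]' 40
python3 -m crank '[[[0,0,0.043,0,0,0,-0.3],[0,0,0.043,0,0,0,-0.3],[0,0,0.043,0,0,0,-0.3]]]'
python3 - <<'E'
from h import *
s=arm.state();print(s["t"],s["tool_pos"],s["opening"],s["joint_pos"][6],totool([.4377,.0621,.014]))
M=R.from_rotvec(s["tcp_rot"]).as_matrix();print(np.degrees(np.arctan2(M[1,1],M[0,1])))
E
```

```text
t: 20.12
tool_pos: [0.4372, 0.062, 0.1146]
tcp_rot: [-2.077, -2.356, 0.004]
wrist_force: [-1.4, 0.1, 0.3]
opening: 0.354
t: 20.37
tool_pos: [0.438, 0.0621, 0.1163]
tcp_rot: [2.119, 2.319, -0.001]
wrist_force: [-0.4, -0.2, -0.4]
opening: 0.349
20.3667 [0.43796691 0.06209091 0.11628793] 0.34926765878459426 -0.03121214311336189 [ 8.14291243e-03 -2.19327392e-02  1.02288012e+01]
5.166487584333918
```

```bash
python3 -m crank '[[[0,0,0,0,0,4,-0.3],[0,0,0,0,0,7,-0.3],[0,0,0,0,0,9,-0.3],[0,0,0,0,0,10,-0.3],[0,0,0,0,0,10.2,-0.3],[0,0,0,0,0,10.2,-1],[0,0,0,0,0,10.2,-1],[0,0,0,0,0,10.2,-1],[0,0,0,0,0,10.2,-1],[0,0,0,0,0,10.2,-1],[0,0,0,0,0,10.2,-1],[0,0,0,0,0,10.2,-1]]]' 40
python3 -m crank '[[[0,0,0,0,0,0,-1],[0,0,0,0,0,-1,-1],[0,0,0,0,0,-3,-1],[0,0,0,0,0,-6,-1],[0,0,0,0,0,-9,-1],[0,0,0,0,0,-12,-1],[0,0,0,0,0,-14,-1],[0,0,0,0,0,-14,-1],[0,0,0,0,0,-14,-1],[0,0,0,0,0,-14,-1]]]'
python3 - <<'E'
from h import *
s=arm.state();print(s["t"],s["tool_pos"],s["opening"],s["wrist_force"],totool([.6117,.2492,.15]))
M=R.from_rotvec(s["tcp_rot"]).as_matrix();print(M.round(3).tolist(),np.degrees(np.arctan2(M[1,1],M[0,1])))
E
```

```text
t: 21.37
tool_pos: [0.4382, 0.0617, 0.0156]
tcp_rot: [2.122, 2.315, 0.003]
wrist_force: [-1.4, -0.3, 7.5]
opening: 0.127
t: 22.2
tool_pos: [0.4369, 0.0614, 0.1542]
tcp_rot: [-2.122, -2.316, 0.001]
wrist_force: [-0.1, -1.0, -1.7]
opening: 0.125
22.2 [0.43688473 0.06144167 0.15416559] 0.12470171284650113 [-0.1153759  -1.02001049 -1.70560074] [17.18107472 19.05135721  0.4070114 ]
[[-0.087, 0.996, -0.001], [0.996, 0.087, 0.0], [0.0, -0.001, -1.0]] 4.998895301354051
```

```bash
python3 -m crank '[[[0,0,0,2,2.2,0,-1],[0,0,0,4,4.4,0,-1],[0,0,0,6,6.6,0,-1],[0,0,0.02,8,8.8,0,-1],[0,0,0.04,10,11,0,-1],[0,0,0.06,12,13.2,0,-1],[0,0,0.072,14,15.4,0,-1],[0,0,0.072,16,17.6,0,-1],[0,0,0.072,17.2,19,0,-1],[0,0,0.072,17.2,19,0,-1],[0,0,0.072,17.2,19,0,-1],[0,0,0.072,17.2,19,0,-1]]]'
python3 - <<'E'
from h import *
f=optics.grab_frame("wrist");cv2.imwrite("pics/w5.png",f["color"]);g=optics.grab_frame("top")
s=arm.state();print(s["t"],s["tool_pos"],s["opening"],totool([.6117,.2488,.07]))
M=R.from_rotvec(s["tcp_rot"]).as_matrix();print(M.round(3).tolist(),np.degrees(np.arctan2(M[1,1],M[0,1])))
for n,ff in(("wrist",f),("top",g)):
    W=cloud(ff);hsv=cv2.cvtColor(ff["color"],cv2.COLOR_BGR2HSV)
    m=(W[...,2]>.12)&(W[...,2]<.16)&(hsv[...,0]>100)&(hsv[...,0]<130)&(hsv[...,1]>110)&(np.hypot(W[...,0]-.61,W[...,1]-.249)<.12)
    p=W[cv2.morphologyEx(m.astype(np.uint8),cv2.MORPH_OPEN,np.ones((3,3)))>0]
    if len(p)>20:
        A=np.c_[p[:,:2],np.ones(len(p))];print(n,len(p),np.median(p,0).round(4),cv2.minAreaRect((p[:,:2]*1000).astype(np.float32)),"slopes",np.linalg.lstsq(A,p[:,2],rcond=None)[0].round(4))
E
```

```text
t: 23.2
tool_pos: [0.6108, 0.2479, 0.153]
tcp_rot: [-2.205, -2.237, 0.005]
wrist_force: [0.4, -0.8, -2.1]
opening: 0.127
23.3 [0.61105841 0.24782561 0.15403652] 0.1262707923751419 [0.10514565 0.07807878 8.40344101]
[[-0.014, 1.0, -0.001], [1.0, 0.014, -0.001], [-0.001, -0.001, -1.0]] 0.7818570887627773
wrist 42303 [0.6106 0.299  0.1432] ((611.1698608398438, 263.0057373046875), (84.45272064208984, 146.83023071289062), 0.9869135618209839) slopes [-0.0028 -0.0031  0.1459]
top 1754 [0.609  0.1945 0.1437] ((611.6744384765625, 197.90431213378906), (84.09624481201172, 75.46240234375), 0.775372326374054) slopes [-0.002  -0.0016  0.1452]
```

View pics/w5.png

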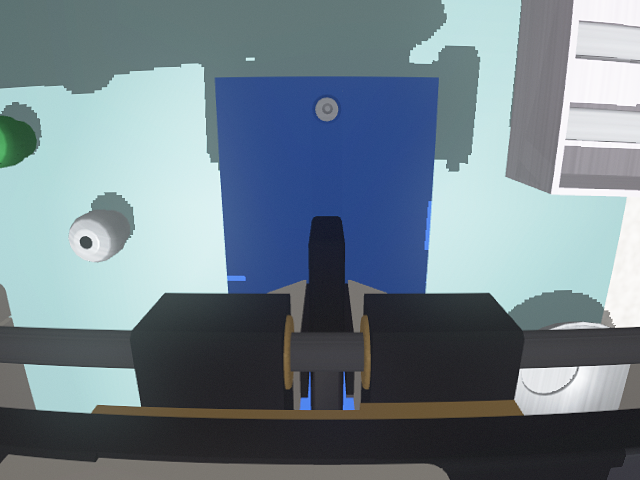

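The wrist view shows the lid level, with its hole at (327,109) and the pin tip centred in it. From the cloud the lid centre is at (0.6113, 0.2483) and needs about +1 mm in y. I'll lower it in stages.

```bash
python3 -m crank '[[[0,0,0,0.09,0,2.5,-1],[0,0,0,0.09,0,4.5,-1],[0,0,0,0.09,0,6,-1],[0,0,0,0.09,0,6.7,-1],[0,0,0,0.09,0,6.7,-1],[0,0,0,0.09,0,7.1,-1],[0,0,0,0.09,0,7.4,-1],[0,0,0,0.09,0,7.6,-1],[0,0,0,0.09,0,7.6,-1]]]'
python3 - <<'E'
from h import *
s=arm.state();print(s["tool_pos"],s["wrist_force"],s["torque"])
f=optics.grab_frame("wrist");cv2.imwrite("pics/w6.png",f["color"][40:340,180:480])
E
```

```text
t: 24.05
tool_pos: [0.612, 0.2502, 0.079]
tcp_rot: [2.205, 2.238, 0.001]
wrist_force: [-1.1, -1.3, -1.0]
opening: 0.13
[0.61196636 0.25017274 0.07897365] [-1.06893093 -1.29575958 -1.04091759] [-0.0892672   0.07144945 -0.01665705]
```

View pics/w6.png

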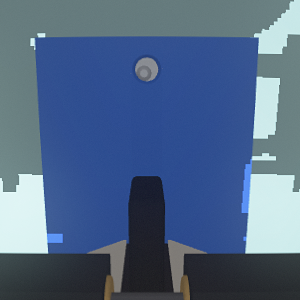

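The pin is through the visible hole at crop (146,70), and the contact force is negligible. I'll keep lowering.

```bash
python3 -m crank '[[[0,0,0,-0.06,0,0.3,-1],[0,0,0,-0.06,0,0.6,-1],[0,0,0,-0.06,0,0.8,-1],[0,0,0,-0.06,0,1.0,-1],[0,0,0,-0.06,0,1.1,-1],[0,0,0,-0.06,0,1.1,-1],[0,0,0,-0.06,0,1.1,-1]]]'
```

```text
t: 24.68
tool_pos: [0.6119, 0.2496, 0.0677]
tcp_rot: [-2.205, -2.238, -0.0]
wrist_force: [-0.1, 0.1, -1.1]
opening: 0.127
```

```bash
python3 -m crank '[[[0,0,0,0,0,0.1,-1],[0,0,0,0,0,0.1,-1],[0,0,0,0,0,0.1,-0.4],[0,0,0,0,0,0.1,-0.4],[0,0,0,0,0,0.1,-0.4],[0,0,0,0,0,0.1,-0.4],[0,0,0,0,0,0.1,-0.4],[0,0,0,0,0,-2,-0.4],[0,0,0,0,0,-5,-0.4],[0,0,0,0,0,-9,-0.4],[0,0,0,0,0,-13,-0.4],[0,0,0,0,0,-15,-0.4]]]'
python3 -m crank '[[[0,0,0,-4,0,0,-0.4],[0,0,0,-8,0,-1,-0.4],[0,0,0,-12,0,-2,-0.4],[0,0,0,-14,0,-2,-0.4],[0,0,0,-14,0,-2,-0.4],[0,0,0,-14,0,-2,-0.4]]]'
python3 - <<'E'
from h import *
s=arm.state();print(s["t"],s["tool_pos"],s["opening"],s["wrist_force"])
for n in("wrist","top","scene"):
    f=optics.grab_frame(n);W=cloud(f);hsv=cv2.cvtColor(f["color"],cv2.COLOR_BGR2HSV)
    if n!="top": cv2.imwrite(f"pics/end_{n}.png",f["color"] if n=="wrist" else cv2.resize(f["color"][150:400,200:460],None,fx=2.3,fy=2.3))
    m=(W[...,2]>.045)&(W[...,2]<.065)&(hsv[...,0]>100)&(hsv[...,0]<130)&(hsv[...,1]>110)&(np.hypot(W[...,0]-.61,W[...,1]-.249)<.12)
    p=W[cv2.morphologyEx(m.astype(np.uint8),cv2.MORPH_OPEN,np.ones((3,3)))>0]
    if len(p)>20:
        A=np.c_[p[:,:2],np.ones(len(p))];print(n,len(p),np.median(p,0).round(4),cv2.minAreaRect((p[:,:2]*1000).astype(np.float32)),"slopes",np.linalg.lstsq(A,p[:,2],rcond=None)[0].round(4))
E
```

```text
t: 25.68
tool_pos: [0.6136, 0.2499, 0.2229]
tcp_rot: [2.204, 2.236, 0.008]
wrist_force: [0.0, 0.2, 0.2]
opening: 0.302
t: 26.18
tool_pos: [0.6141, 0.1078, 0.2381]
tcp_rot: [2.208, 2.234, 0.001]
wrist_force: [-0.7, 0.3, -0.1]
opening: 0.305
26.1833 [0.61412518 0.10780455 0.23808677] 0.30460859147599756 [-0.66822415  0.33353124 -0.13182999]
wrist 14265 [0.6135 0.2117 0.0581] ((612.8511962890625, 213.31056213378906), (84.6684799194336, 102.31684112548828), 1.033270001411438) slopes [0.0007 0.001  0.0575]
top 1008 [0.6106 0.3136 0.0577] ((610.939453125, 313.6730651855469), (84.3288803100586, 46.65766525268555), 1.5668889284133911) slopes [-0.0003  0.0001  0.0579]
scene 1563 [0.6202 0.2282 0.059 ] ((609.4207763671875, 249.0579376220703), (86.39410400390625, 180.37107849121094), 0.9981462359428406) slopes [-0.0065 -0.0003  0.063 ]
```

View pics/end_wrist.png

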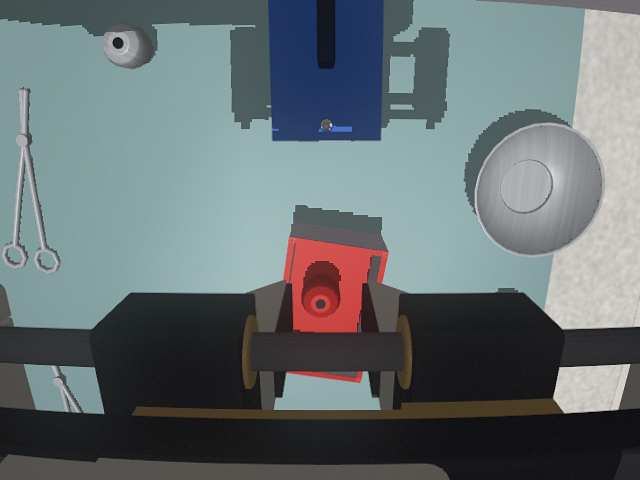

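View pics/end_scene.png

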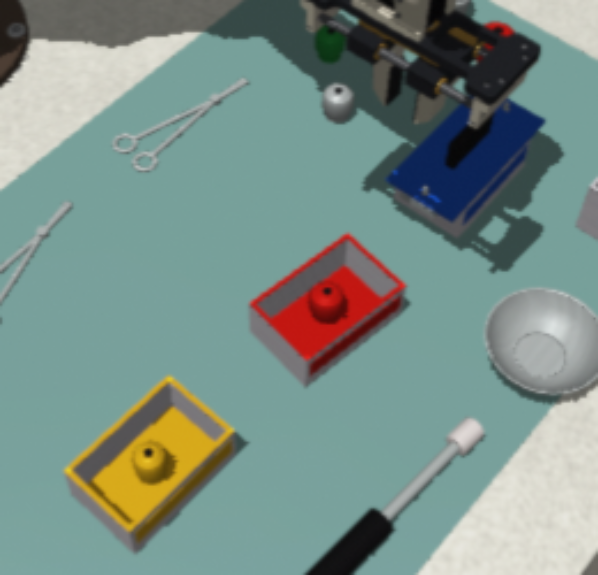

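The lid is flat: its top is at 58 mm (57 expected), its slope is about 0.001, and the near pin shows through its hole at (326,125). The red and yellow heads are upright in their cases, and the steel head hasn't moved. Handing in.

```bash
python3 -m crank '[[[0,0,0,0,0,0,-0.4],[0,0,0,0,0,0,-0.4],[0,0,0,0,0,0,-0.4]]]'; python3 -c "
from rig import job;print(job.sign_off())"
```

```text
t: 26.58
tool_pos: [0.6138, 0.1105, 0.2375]
tcp_rot: [-2.203, -2.239, 0.0]
wrist_force: [-0.3, -0.2, -0.0]
opening: 0.299
the job is handed in; nothing more can be done
None
```

The job is done and handed in at about 26.6 s of the 106 s allowed. All three plastic heads are in the cases of their own colours and the blue lid is on the blue case. `sign_off()` reports no verdict, so what follows is from my own checks.

- **Heads:** The last pictures show the small red head and the yellow head standing upright in their cases. The blue head was upright when last seen, before the lid covered it. The steel head was never touched and looks to be where it was.
- **Lid:** It lies level on the rim, with its top at about 58 mm (57 expected), a slope of about 0.001 in the wrist and top views, and a yaw of about 1°, the same as the case. One pin showed in its hole on the way down and the other after release. I did not see both together.
- **What disagreed:** The scene camera gave a slightly larger lid slope, 0.0065, which is still well inside the limit.
- **What failed:** My first grasp of the red head missed because the fingers close more slowly than I allowed for. The head was undisturbed and the second grasp worked.

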